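Put the big gauge block away in the drop-front box

TASK

Put the largest of the three steel gauge blocks away in the drop-front storage box: pull the box's door right down by its bar, lay the block inside, behind the door line, and push the door back up until it is fully shut. Leave the other things on the bench where they lie.

Things in the scene. Friction and masses are not known exactly. Their poses are not given: they have to be found in the camera images.
- store: Fixed grey drop-front storage box (sizes in mm): 150 deep (x), 200 wide (y), roof top 100 above the bench. Origin: on the bench, under the middle of the door's hinge line; +x points into the box, away from the door; y along the hinge; z up. Inner floor 50 above the bench, from x = 0 (hinge line) to 145, between side walls at y = +-95; the bench in front is free.
- store_in (a point): Point on the inner floor, 60 behind the hinge line, half-way across; axes as store. The roof's underside is 45 above this floor and the side walls are 50 high. The roof starts only 31 behind the hinge line: in front of that the box is open from above once the door is down.
- door (a joint): Angle of the aluminium door, hinged along its bottom edge. 0 = shut (upright); grows as its top comes down towards the robot; stop at 1.571 = level, its inner face then flush with the inner floor like an apron. Stiff hinge: stays where left, 1 to 3 N at the bar moves it. Starts shut or up to 0.2 ajar.
- door_bar (a point): Middle of the door's pull bar: round steel, 10 diameter, 100 long, parallel to the hinge, on a leg at each end, clear beyond the door's top edge (70 gap for a finger). 130 from the hinge line along the panel, 5 outside its inner face; 180 above the bench when shut, 45 when down. Axes turn with the door: y along the bar, z from hinge to bar.
- door_hinge (a point): Middle of the hinge line, 50 above the bench. Door panel: 200 wide, 50 high, 10 thick, in front of this line when shut. A 5 thick flange along its top reaches back over the roof's front edge to 34 behind this line (top 56 above it); with the door down the flange stands up 34 high at the apron's outer end, 50 to 56 from this line.
- gauge_block_2: The largest gauge block, plain ground steel, 25 (x) x 50 (y) x 25 (z), 0.24 kg (may vary somewhat), lying loose on the bench with its long side pointing roughly away from the robot (within about 40 degrees). Origin: centre of its underside.
- gauge_block_1: Another gauge block, flat, 30 x 35 x 12; leave it. Origin: centre of its underside.
- gauge_block_3: The smallest gauge block, 9 x 30 x 20; leave it. Origin: centre of its underside.
- oil_stone_1: Dark dressing stone stick, 13 x 90 (y) x 12, loose on the bench at the left; leave it. Origin: centre of its underside.
- hex_key_6: Black L-shaped hex key, 36 x 88 x 6, loose at the right; leave it. Origin: underside.
- steel_cup: Steel cup with tools in it, 72 in diameter, 125 tall, standing to the right of the box; leave it. Origin: centre of its underside.

How it is judged:
By the outcome, as a careful person would: the job done as asked, in the order asked, and still so for the second after the job is handed in, with the robot touching nothing.
It also fails if it takes over 64 s, if anything falls off the work surface, if the arm or the gripper's body presses on something with over 40 N, if the wrist force passes 120 N, or if a joint passes its speed limit or range.

ROBOT

A 6-joint arm with a two-finger parallel gripper is mounted at the origin on a cart in front of the work surface, level with it; the furniture and walls round the work are solid. World frame = base frame: x ahead of the robot, y to its left, z up, the work surface at z = 0. Lengths are in mm, angles in rad, forces in N, time in s.
With the tool pointing down it reaches from about 300 to 775 mm from the base axis. Payload 14.6 kg.
Tool frame: the origin (TCP) lies midway between the tips of the shut fingers; the grasp point (between the pads) lies 19 mm behind it; z points along the fingers, y is the direction in which the jaws open and shut (so a half turn about z gives the same grasp; the last joint's range is limited). The gripper opens to 94 mm and grips with 3 to 60 N. Pads are 16 mm wide; open, the fingers measure 119 mm over their backs; the gripper's body (75 mm by 177 mm) begins 78 mm behind the grasp point.
Start: joints at [-1.173, 0.3, 1.521, -0, 1.321, -0.067], TCP at [246.526, -491.644, 205.446] pointing down, gripper open.
Joint ranges: [-3.03, 3.03], [-0.79, 2.21], [0.23, 2.52], [-1.04, 4.18], [0, 3.07], [-2.55, 2.55]. Speed limits (rad/s): [2.22, 2.22, 2.57, 3.14, 3.14, 3.14].

INTERFACE

Orientations are given as [roll, pitch, yaw] about the fixed x, y, z axes, in that order (R = Rz(yaw) Ry(pitch) Rx(roll)).
In Python, from cell import manip, camera gives the robot as it stands. The module is installed in compiled form; this text tells all that it offers.
- The arm moves only by the tool jog_arm, never from a script. Its argument "commands" is a list of rows, each a list of 7 numbers: the shift along the world's x, y, z in units of 1 m (1.0 is 1 m), then the turn, a rotation vector about the world's x, y, z in units of 120 degrees (1.0 is 120 degrees), then the opening, from 0 (shut) to 1 (fully open). In form: [[x, y, z, ax, ay, az, grip], ...]. A call has exactly 10 rows; each row is the pose to reach, as a shift and turn from the pose commanded when the call began; what a row does not reach only later rows make up. A row lasts 1/8 s, in which the tool goes at most 62.5 mm and 10.7 degrees, less where a joint would pass 70% of its speed; a pose out of reach is approached as far as the arm can. A call with a number of a shift or a turn outside -1 to 1 is refused whole. A call with a gripper value outside its range is refused whole. The fingers move at their own pace and stop on an object; "grip_force" is the grip in N (left out, the last holds). Time passes only in rows, so rows that repeat a pose let the fingers close, or fill a call up. It gives the time, the measured TCP pose, the force and the opening at its end, in the units of the state.
- manip.read_state(): the state, without advancing time (a new reading comes with each control period).
- camera(name): name is "scene" or "top"; returns a dict with "pixels" (400x640x3 uint8, blue, green, red), "vertical_fov" (degrees; the focal length in pixels is half the picture's height over the tangent of half this angle, whatever the lens; pixels are square), "cx", "cy" (the principal point, pixels), "k1" (the pictures are not rectified: a ray, as slopes to the right and down, at radius r is drawn at 1 + k1 r^2 times it, then the intrinsics apply), "rvec" (rotation vector, rad) and "tvec" (3), from world to camera coordinates, as OpenCV has them. Camera axes: x right, y down, z forward; pixel columns grow to the right and rows downward; lengths in mm; the calibration is good to about 2 mm. A picture is of the moment at which its call begins. There is no depth.
- manip.sign_off(): hands the job in, once; it reports no verdict.
The state is a dict: "clock": time; "joints": joint angles; "qd": joint speeds; "effort": joint torques, N m; "eef_pos": TCP position; "eef_rot": TCP orientation; "wrist_force": force on the tool from outside, world axes, zero at the start; "moment": the same for the moment, N m; "finger_gap": finger opening in mm.
Only numpy, scipy, OpenCV 4.12 (cv2) and the standard library are available. Lean on these libraries where they do the work, as an engineer would, in place of code of your own. Each camera call takes 0.05 s, during which the arm holds its last target.

## Working session

There is one attempt and no reset: what is moved stays moved. The work goes in short steps, Python scripts to look and compute and a tool call to move; the robot and the scene stay as the last step left them, time stands still between calls to the robot, and variables do not carry over. Pictures are saved under pics/ and viewed, and the job is handed in when it is done.

Besides the shell and the picture viewer there is one more tool, called after "Emit:" by a JSON object that holds its "op" and its "data", one argument or row to a line. jog_arm: Moves the arm, as the interface text tells. Its arguments: {"type":"object","properties":{"commands":{"type":"array","items":{"type":"array","items":{"type":"number"}}},"grip_force":{"type":"number"}},"required":["commands"]}

```bash
mkdir -p pics; cat > h.py <<'E'
import numpy as np, cv2
from cell import manip, camera
def snap(name,fn):
    c=camera(name); cv2.imwrite('pics/'+fn,c['pixels']); 
    np.save('pics/'+fn+'.npy',{k:v for k,v in c.items()},allow_pickle=True)
    return c
def ld(fn): return np.load('pics/'+fn+'.npy',allow_pickle=True).item()
def K(c):
    f=200/np.tan(np.radians(c['vertical_fov'])/2)
    return np.array([[f,0,c['cx']],[0,f,c['cy']],[0,0,1.]]), np.array([c['k1'],0,0,0,0.])
def proj(c,P):
    k,d=K(c); p,_=cv2.projectPoints(np.array(P,float).reshape(-1,1,3),np.array(c['rvec'],float),np.array(c['tvec'],float),k,d); return p.reshape(-1,2)
def back(c,uv,z):
    k,d=K(c); n=cv2.undistortPoints(np.array(uv,float).reshape(-1,1,2),k,d).reshape(-1,2)
    R=cv2.Rodrigues(np.array(c['rvec'],float))[0]; C=-R.T@np.array(c['tvec'],float).ravel()
    r=np.c_[n,np.ones(len(n))]@R; return C+r*((z-C[2])/r[:,2])[:,None]
E
python3 - <<'E'
from h import *
for n in('scene','top'):
    c=snap(n,n+'0.png'); R=cv2.Rodrigues(np.array(c['rvec'],float))[0]; print(n,-R.T@np.array(c['tvec']).ravel(),c['vertical_fov'],c['k1'])
print(manip.read_state())
E
```

```text
scene [-89.67692031 535.04069837 811.56176346] 53.374830930768795 -0.10183468849345274
top [ 436.3098267     3.21159713 1792.41949969] 45.30957925323099 -0.048414838494379074
{'clock': 0.1, 'joints': array([-1.17256908e+00,  3.00428906e-01,  1.52149549e+00,  1.38595086e-06,
        1.32070585e+00, -6.66120203e-02]), 'qd': array([ 0.00083512, -0.00201766, -0.00205924,  0.00060646, -0.00092474,
        0.00171068]), 'effort': array([ 1.08322183e-03, -5.32642686e+01, -3.53283691e+01,  7.09553668e-02,
        2.34595587e-02, -5.44158945e-05]), 'eef_pos': array([ 246.45668318, -491.43494341,  204.9456823 ]), 'eef_rot': array([-3.14055745e+00, -7.04043823e-05,  4.64838883e-01]), 'wrist_force': array([ 3.97125233e-01, -3.40288979e-04, -3.09323605e-01]), 'moment': array([-0.01052493,  0.03206859, -0.0043403 ]), 'finger_gap': 94.1129599243538}
```

View pics/scene0.png

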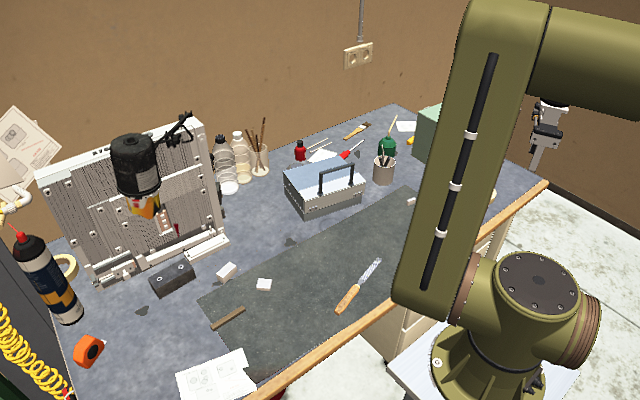

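View pics/top0.png

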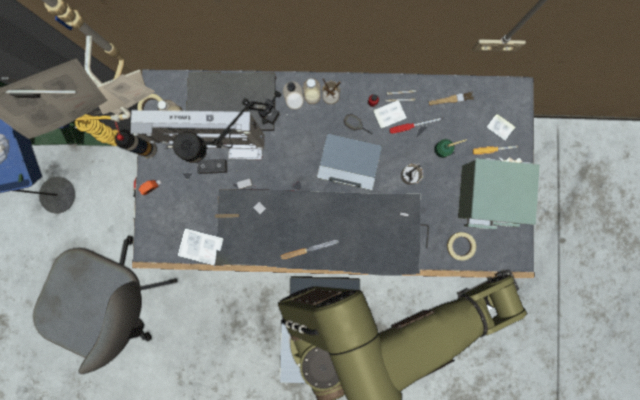

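```bash
python3 - <<'E'
from h import *
t=ld('top0.png');s=ld('scene0.png')
a=t['pixels'][120:240,210:440]; cv2.imwrite('pics/a.png',cv2.resize(a,None,fx=3.4,fy=3.4,interpolation=cv2.INTER_CUBIC))
a=s['pixels'][150:340,190:420]; cv2.imwrite('pics/b.png',cv2.resize(a,None,fx=3.1,fy=3.1,interpolation=cv2.INTER_CUBIC))
print(back(t,[[244,183],[259,208],[404,214],[350,160],[228,215],[426,236],[412,175]],0).round(0))
E
```

```text
[[ 587.  315.    0.]
 [ 494.  255.    0.]
 [ 485. -288.    0.]
 [ 683.  -82.    0.]
 [ 465.  371.    0.]
 [ 405. -371.    0.]
 [ 632. -316.    0.]]
```

View pics/a.png

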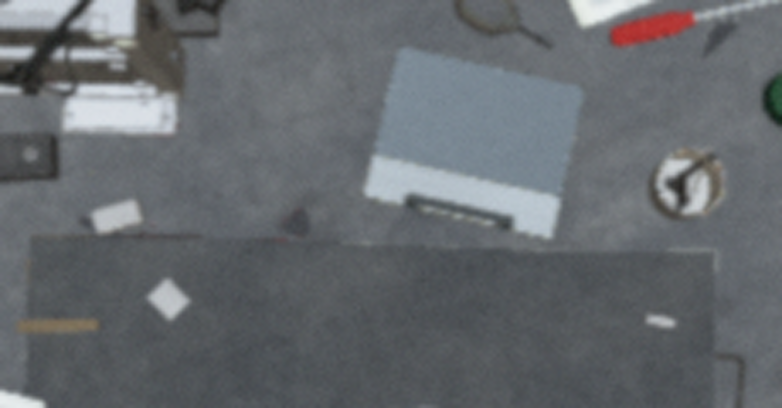

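View pics/b.png

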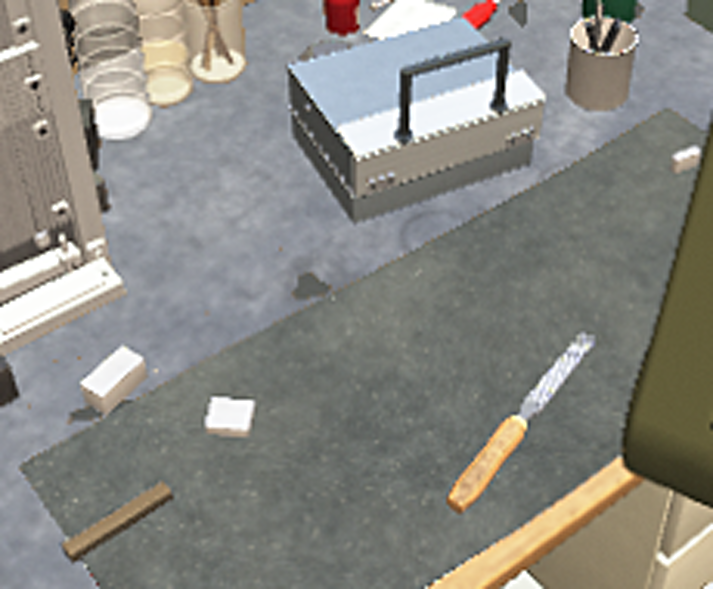

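```bash
cat > fit.py <<'E'
from h import *
from scipy.optimize import least_squares
def store_pt(p,L):
    x,y,yaw=p; c,s=np.cos(yaw),np.sin(yaw); L=np.atleast_2d(L); return np.c_[x+c*L[:,0]-s*L[:,1],y+s*L[:,0]+c*L[:,1],L[:,2]]
def door(a,D): # D (px,y,pz)
    D=np.atleast_2d(D); return np.c_[D[:,0]*np.cos(a)-D[:,2]*np.sin(a),D[:,1],50+D[:,2]*np.cos(a)+D[:,0]*np.sin(a)]
E
cat > s.py <<'E'
from fit import *
t=ld('top0.png');s=ld('scene0.png')
T=lambda u,v:(u/3.4+210-.35,v/3.4+120-.35)
S=lambda u,v:(u/3.1+190-.35,v/3.1+150-.35)
obs=[(t,'s',(150,100,100),T(400,48)),(t,'s',(150,-100,100),T(583,88)),(t,'d',(-10,100,56),T(365,197)),(t,'d',(-10,-100,56),T(553,238)),(t,'d',(34,100,56),T(374,155)),(t,'d',(34,-100,56),T(561,196)),
(s,'s',(150,100,100),S(290,65)),(s,'d',(-10,100,56),S(357,160)),(s,'d',(-10,-100,56),S(545,97)),(s,'d',(34,100,56),S(334,122)),(s,'d',(-5,50,135),S(405,70)),(s,'d',(-5,-50,135),S(508,42))]
def f(p):
    r=[]
    for c,k,L,uv in obs:
        W=store_pt(p[:3],np.array(L,float) if k=='s' else door(p[3],np.array(L,float)))
        r.append(proj(c,W)[0]-uv)
    return np.concatenate(r)
q=least_squares(f,[600,-80,-.22,0.05],loss='soft_l1'); print(q.x,q.fun.reshape(-1,2) if q.fun.size==24 else 0); print(f(q.x).reshape(-1,2).round(1))
# blocks
def mask(c,box,thr):
    u0,v0,u1,v1=box; g=c['pixels'].min(2).astype(float); m=np.zeros(g.shape); m[v0:v1,u0:u1]=g[v0:v1,u0:u1]; return (m>thr).astype(np.uint8)
mt=mask(t,(232,172,256,192),150); ms=mask(s,(212,258,240,286),120)
print(mt.sum(),ms.sum())
def hull(c,p,d):
    L=np.array([[i*d[0]/2,j*d[1]/2,k*d[2]] for i in(-1,1) for j in(-1,1) for k in(0,1)])
    h=cv2.convexHull(proj(c,store_pt(p,L)).astype(np.float32)).reshape(-1,2); return h
def soft(c,p,d):
    m=np.zeros((400*1,640),np.uint8); 
    h=hull(c,p,d); big=np.zeros((400*4,640*4),np.uint8); cv2.fillPoly(big,[np.round((h+.5)*4-.5).astype(int)],255); return cv2.resize(big,(640,400),interpolation=cv2.INTER_AREA)/255.
def cost(p,d,pr): return sum(np.abs(soft(c,p,d)-m).sum()/m.sum() for c,m in pr)
best=None
from scipy.optimize import minimize
for d in((25,50,25),):
  for y0 in np.radians([-90,-60,-30,0,30,60]):
    r=minimize(cost,[587,310,y0],args=(d,[(t,mt),(s,ms)]),method='Nelder-Mead',options=dict(initial_simplex=[[587,310,y0],[597,310,y0],[587,320,y0],[587,310,y0+.3]]))
    print(d,r.x,np.degrees(r.x[2]),r.fun)
for n,c,m,b in(('t',t,mt,(232,172,256,192)),('s',s,ms,(212,258,240,286))):
    for r in (c['pixels'].min(2)[b[1]:b[3]:1,b[0]:b[2]:1]): pass
E
python3 s.py
```

```text
[ 5.97110637e+02 -6.21361956e+01 -2.00983995e-01  8.26268833e-02] [[-0.18560607 -0.64338592]
 [ 0.7847847  -0.12846877]
 [-0.22312093  0.14046586]
 [-0.24364722  0.61869598]
 [-0.11664721  0.3520635 ]
 [ 0.1945942   0.79800904]
 [-1.44720336 -0.09838196]
 [-0.35449346 -1.44825954]
 [ 0.20109587 -0.50363878]
 [ 0.49626543  1.04922253]
 [ 0.56207954 -0.00242245]
 [-0.68517482 -0.36041527]]
[[-0.2 -0.6]
 [ 0.8 -0.1]
 [-0.2  0.1]
 [-0.2  0.6]
 [-0.1  0.4]
 [ 0.2  0.8]
 [-1.4 -0.1]
 [-0.4 -1.4]
 [ 0.2 -0.5]
 [ 0.5  1. ]
 [ 0.6 -0. ]
 [-0.7 -0.4]]
83 628
(25, 50, 25) [585.7820191  313.91086305  -2.86938308] -164.40354009901282 0.9430076243527878
(25, 50, 25) [5.86142030e+02 3.11568734e+02 2.30967787e-01] 13.233479413742431 0.9334418979778236
(25, 50, 25) [5.86329913e+02 3.10681461e+02 2.17000091e-01] 12.433189382131472 0.9412683329797271
(25, 50, 25) [5.86547034e+02 3.11596744e+02 3.78060176e-01] 21.661252491560912 0.9379455626928848
(25, 50, 25) [5.86475309e+02 3.11450617e+02 2.15265442e-01] 12.333801316799613 0.9411138747571779
(25, 50, 25) [5.84877108e+02 3.13395787e+02 4.32245889e-01] 24.765865160446562 0.9472891190088191
```

```bash
python3 - <<'E'
from h import *
t=ld('top0.png');s=ld('scene0.png')
a=t['pixels'][168:220,228:275]; A=cv2.resize(a,None,fx=10,fy=10,interpolation=cv2.INTER_NEAREST)[:,:]
b=s['pixels'][255:300,205:280]; B=cv2.resize(b,None,fx=10,fy=10,interpolation=cv2.INTER_NEAREST)
cv2.imwrite('pics/c.png',A); cv2.imwrite('pics/d.png',B)
E
```

```text
(no output)
```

View pics/c.png

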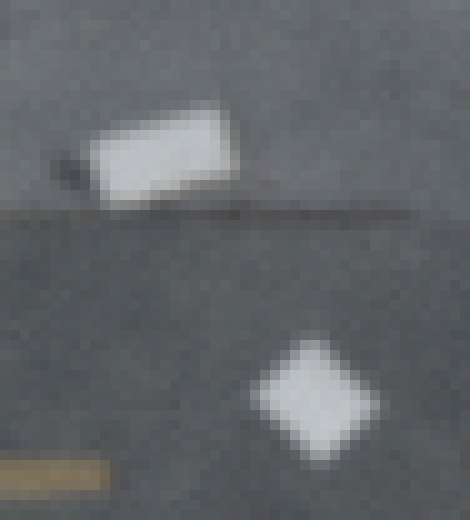

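View pics/d.png

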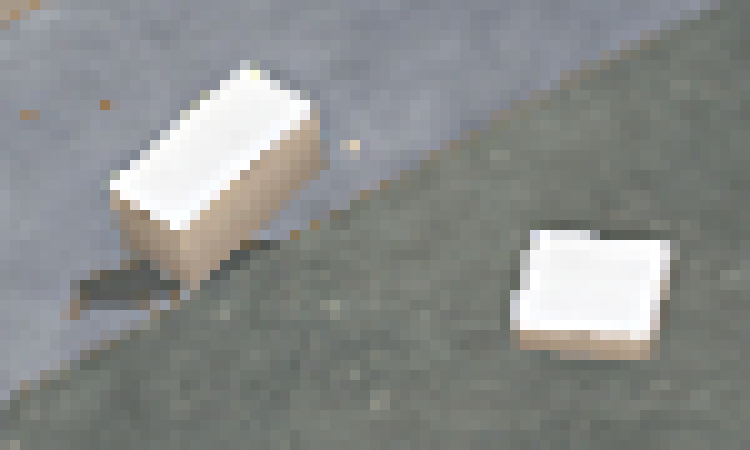

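```bash
cat > b.py <<'E'
from fit import *
t=ld('top0.png');s=ld('scene0.png')
o=.5
obs=[(s,(1,-1),25,(205+25-o,255+6.3-o)),(s,(-1,-1),25,(205+32-o,255+10.3-o)),(s,(1,1),25,(205+11-o,255+18.2-o)),(s,(-1,1),25,(205+18.2-o,255+23-o)),(s,(-1,1),0,(205+19.2-o,255+28.8-o)),(s,(-1,-1),0,(205+32.3-o,255+17.3-o)),(s,(1,1),0,(205+12.3-o,255+24.3-o)),
(t,(1,-1),25,(228+22-o,168+10.3-o)),(t,(1,1),25,(228+9-o,168+14-o)),(t,(-1,1),25,(228+10.8-o,168+20.5-o)),(t,(-1,-1),25,(228+23.6-o,168+17.2-o))]
def f(p): return np.concatenate([proj(c,store_pt(p[:3],[a*12.5,b*25,z]))[0]-uv for c,(a,b),z,uv in obs])
q=least_squares(f,[587,310,.3],loss='soft_l1'); print(q.x,np.degrees(q.x[2]));print(f(q.x).reshape(-1,2).round(1))
E
python3 b.py
python3 - <<'E'
from fit import *
p=[597.1,-62.1,-.201]
print('bar ',store_pt(p,door(.083,[-5,0,130])),'bar down',store_pt(p,door(1.571,[-5,0,130])), 'in', store_pt(p,[60,0,50]))
E
```

```text
[5.83632298e+02 3.08822783e+02 2.86305016e-01] 16.40406905978994
[[-0.5 -0. ]
 [-0.6  0.2]
 [-0.4  0. ]
 [-0.7 -0.3]
 [-0.1  0.2]
 [ 0.4 -0.5]
 [ 0.   0.2]
 [ 0.6  0.6]
 [ 0.6  0.4]
 [ 0.5  0.3]
 [ 0.6  0.2]]
bar  [[581.65689466 -58.95344662 179.13794833]] bar down [[469.7182361  -36.14579513  44.97352259]] in [[655.89204511 -74.07895787  50.        ]]
```

Emit:
{"op": "jog_arm", "data": {
  "commands": [
    [0.034,0.043,0.003,0,0,0.043,1],
    [0.067,0.087,0.005,0,0,0.086,1],
    [0.101,0.13,0.008,0,0,0.13,1],
    [0.134,0.173,0.01,0,0,0.173,1],
    [0.168,0.216,0.013,0,0,0.216,1],
    [0.201,0.26,0.015,0,0,0.26,1],
    [0.235,0.303,0.018,0,0,0.302,1],
    [0.268,0.346,0.02,0,0,0.346,1],
    [0.302,0.389,0.022,0,0,0.389,1],
    [0.335,0.4326,0.025,0,0,0.432,1]
  ],
  "grip_force": 25
}}

```text
clock: 1.35
eef_pos: [582.3, -57.4, 230.2]
eef_rot: [-3.141, 0.0, 1.373]
wrist_force: [0.3, 0.5, 0.3]
finger_gap: 93.7
```

```bash
python3 - <<'E'
from h import *
c=snap('scene','s1.png'); d=snap('top','t1.png')
a=c['pixels'][100:270,250:420]; cv2.imwrite('pics/e.png',cv2.resize(a,None,fx=3.4,fy=3.4,interpolation=cv2.INTER_CUBIC))
st=manip.read_state(); print(st['clock'],st['eef_pos'],st['eef_rot'],st['wrist_force'])
t=ld('top0.png');s=ld('scene0.png')
print(back(s,[[228,245],[195,290],[152,293]],0).round(0))
E
```

```text
1.45 [583.19305746 -55.26079109 229.79678551] [-3.14093090e+00 -6.08925405e-04  1.37612017e+00] [-1.39800549 -0.61074453 -0.97070071]
[[679. 254.   0.]
 [590. 398.   0.]
 [648. 490.   0.]]
```

View pics/e.png

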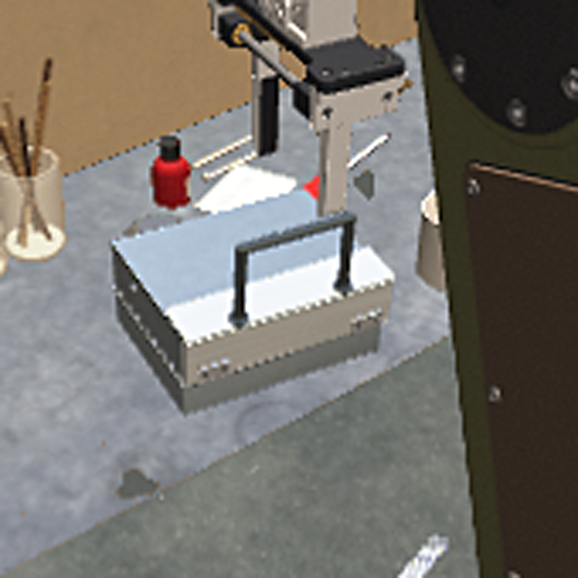

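Emit:
{"op": "jog_arm", "data": {
  "commands": [
    [0,0,-0.018,0,0,0,1],
    [0,0,-0.036,0,0,0,1],
    [0,0,-0.054,0,0,0,0.6],
    [0,0,-0.07,0,0,0,0.4],
    [0,0,-0.07,0,0,0,0.25],
    [0,0,-0.07,0,0,0,0.15],
    [0,0,-0.07,0,0,0,0.05],
    [0,0,-0.07,0,0,0,0],
    [0,0,-0.07,0,0,0,0],
    [0,0,-0.07,0,0,0,0]
  ]
}}

```text
clock: 2.7
eef_pos: [581.5, -59.0, 160.5]
eef_rot: [3.142, 0.0, 1.37]
wrist_force: [0.1, 0.4, -0.9]
finger_gap: 17.4
```

```bash
python3 - <<'E'
from h import *
st=manip.read_state(); print(st['clock'],st['eef_pos'],st['eef_rot'],st['wrist_force'],st['finger_gap'])
E
```

```text
2.7 [581.52962659 -59.04276034 160.49176168] [3.14154708e+00 2.20569536e-05 1.36960682e+00] [ 0.13468096  0.35229724 -0.92424792] 17.432112080296385
```

```bash
python3 - <<'E'
import numpy as np
g=lambda a:np.array([-5*np.cos(a)-130*np.sin(a),50+130*np.cos(a)-5*np.sin(a)])
for a0,l in((.083,[.15,.25,.37,.5,.63,.76,.9]),(.9,[1,1.1,1.2,1.3,1.4,1.5,1.571,1.59])):
  for a in l:
    d=(g(a)-g(a0))/1000; print(a,[round(float(x),4) for x in (d[0]*.9799,-d[0]*.1996,d[1])])
E
```

```text
0.15 [-0.0084, 0.0017, -0.0013]
0.25 [-0.0208, 0.0042, -0.0044]
0.37 [-0.0352, 0.0072, -0.0097]
0.5 [-0.0499, 0.0102, -0.0174]
0.63 [-0.0636, 0.0129, -0.027]
0.76 [-0.0759, 0.0155, -0.0384]
0.9 [-0.0874, 0.0178, -0.0522]
1 [-0.007, 0.0014, -0.0109]
1.1 [-0.0129, 0.0026, -0.0224]
1.2 [-0.0177, 0.0036, -0.0344]
1.3 [-0.0212, 0.0043, -0.0469]
1.4 [-0.0235, 0.0048, -0.0597]
1.5 [-0.0246, 0.005, -0.0727]
1.571 [-0.0246, 0.005, -0.0819]
1.59 [-0.0244, 0.005, -0.0844]
```

Emit:
{"op": "jog_arm", "data": {
  "commands": [
    [0,0,0,0,0,0,0],
    [0,0,0,0,0,0,0],
    [0,0,0,0,0,0,0],
    [-0.0084,0.0017,-0.0013,0,0,0,0],
    [-0.0208,0.0042,-0.0044,0,0,0,0],
    [-0.0352,0.0072,-0.0097,0,0,0,0],
    [-0.0499,0.0102,-0.0174,0,0,0,0],
    [-0.0636,0.0129,-0.027,0,0,0,0],
    [-0.0759,0.0155,-0.0384,0,0,0,0],
    [-0.0874,0.0178,-0.0522,0,0,0,0]
  ]
}}

```text
clock: 3.95
eef_pos: [493.4, -40.8, 108.3]
eef_rot: [3.141, -0.0, 1.37]
wrist_force: [4.7, 2.0, -0.4]
finger_gap: 9.4
```

Gripped (9.4 mm), low forces. Continue down.

Emit:
{"op": "jog_arm", "data": {
  "commands": [
    [-0.007,0.0014,-0.0109,0,0,0,0],
    [-0.0129,0.0026,-0.0224,0,0,0,0],
    [-0.0177,0.0036,-0.0344,0,0,0,0],
    [-0.0212,0.0043,-0.0469,0,0,0,0],
    [-0.0235,0.0048,-0.0597,0,0,0,0],
    [-0.0246,0.005,-0.0727,0,0,0,0],
    [-0.0246,0.005,-0.0819,0,0,0,0],
    [-0.0246,0.005,-0.0844,0,0,0,0],
    [-0.0246,0.005,-0.086,0,0,0,0],
    [-0.0246,0.005,-0.086,0,0,0,0]
  ]
}}

```text
clock: 5.2
eef_pos: [468.4, -35.8, 22.3]
eef_rot: [-3.139, -0.0, 1.37]
wrist_force: [-11.0, 5.2, 14.3]
finger_gap: 8.9
```

```bash
python3 - <<'E'
from h import *
c=snap('scene','s2.png'); d=snap('top','t2.png')
a=c['pixels'][130:300,250:420]; cv2.imwrite('pics/f.png',cv2.resize(a,None,fx=3.4,fy=3.4,interpolation=cv2.INTER_CUBIC))
st=manip.read_state(); print(st['clock'],st['eef_pos'],st['wrist_force'],st['moment'],st['finger_gap'])
E
```

```text
5.3 [468.42956789 -35.75672461  22.26671379] [-9.51932602  6.26103672 13.98486672] [1.08134138 1.73475506 0.00777132] 9.156125627594301
```

View pics/f.png

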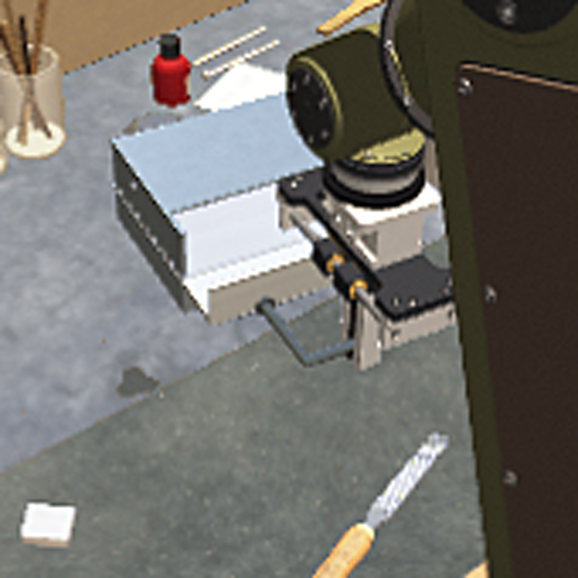

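Emit:
{"op": "jog_arm", "data": {
  "commands": [
    [0,0,0,0,0,0,0.4],
    [0,0,0,0,0,0,0.5],
    [0,0,0.01,0,0,0,0.6],
    [0,0,0.055,0,0,0,0.8],
    [0,0,0.11,0,0,0,1],
    [0.01,0.03,0.14,0,0,-0.07,1],
    [0.026,0.08,0.15,0,0,-0.15,1],
    [0.044,0.13,0.15,0,0,-0.23,1],
    [0.062,0.19,0.15,0,0,-0.31,1],
    [0.08,0.245,0.15,0,0,-0.39,1]
  ]
}}

```text
clock: 6.55
eef_pos: [549.9, 210.8, 173.0]
eef_rot: [3.141, -0.001, 0.547]
wrist_force: [0.2, -0.7, -0.2]
finger_gap: 94.3
```

Emit:
{"op": "jog_arm", "data": {
  "commands": [
    [0.017,0.05,0,0,0,-0.07,1],
    [0.0341,0.1,-0.02,0,0,-0.1276,1],
    [0.0341,0.1,-0.05,0,0,-0.1276,1],
    [0.0341,0.1,-0.05,0,0,-0.1276,1],
    [0.0341,0.1,-0.05,0,0,-0.1276,1],
    [0.0341,0.1,-0.05,0,0,-0.1276,1],
    [0.0341,0.1,-0.05,0,0,-0.1276,1],
    [0.0341,0.1,-0.05,0,0,-0.1276,1],
    [0.0341,0.1,-0.05,0,0,-0.1276,1],
    [0.0341,0.1,-0.05,0,0,-0.1276,1]
  ]
}}

```text
clock: 7.8
eef_pos: [583.6, 308.8, 122.3]
eef_rot: [3.142, 0.0, 0.286]
wrist_force: [-0.1, -0.3, -0.3]
finger_gap: 94.0
```

```bash
python3 - <<'E'
from h import *
c=snap('scene','s3.png'); d=snap('top','t3.png')
a=c['pixels'][140:320,180:390]; cv2.imwrite('pics/g.png',cv2.resize(a,None,fx=3.6,fy=3.3,interpolation=cv2.INTER_CUBIC))
st=manip.read_state(); print(st['clock'],st['eef_pos'],st['eef_rot'],st['wrist_force'],st['moment'],st['finger_gap'])
E
```

```text
7.9 [583.62774947 308.76967398 122.24444072] [-3.14158593e+00  2.77433029e-05  2.85529070e-01] [ 0.78464952 -0.34301952  0.21106981] [0.04698655 0.01172808 0.06381684] 93.73167068415722
```

View pics/g.png

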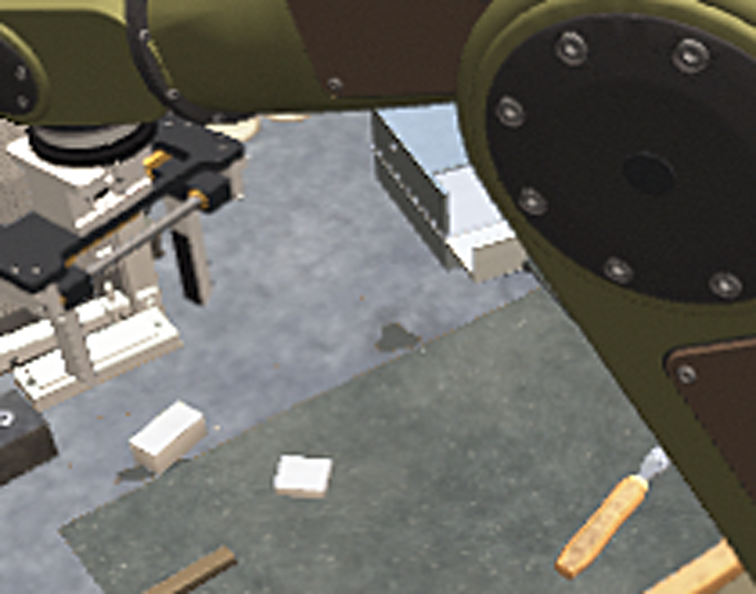

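View pics/t3.png

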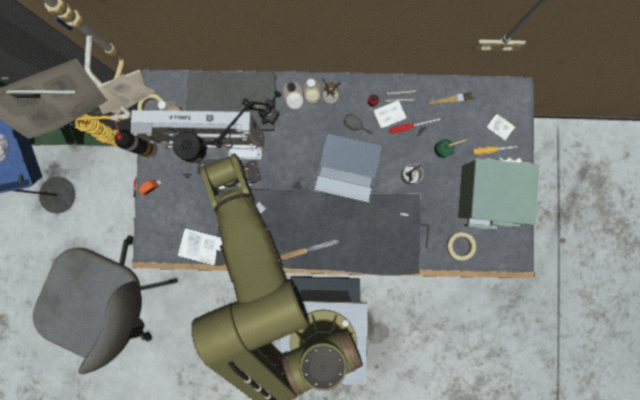

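Emit:
{"op": "jog_arm", "data": {
  "commands": [
    [0,0,-0.03,0,0,0,1],
    [0,0,-0.06,0,0,0,1],
    [0,0,-0.09,0,0,0,1],
    [0,0,-0.108,0,0,0,1],
    [0,0,-0.118,0,0,0,0.8],
    [0,0,-0.118,0,0,0,0.6],
    [0,0,-0.118,0,0,0,0.45],
    [0,0,-0.118,0,0,0,0.4],
    [0,0,-0.118,0,0,0,0.4],
    [0,0,-0.118,0,0,0,0.4]
  ],
  "grip_force": 35
}}

```text
clock: 9.15
eef_pos: [583.9, 308.9, 4.9]
eef_rot: [-3.141, -0.001, 0.286]
wrist_force: [-2.3, 0.2, 5.3]
finger_gap: 49.6
```

```bash
python3 - <<'E'
from h import *
c=snap('scene','s4.png')
a=c['pixels'][180:320,160:330]; cv2.imwrite('pics/g2.png',cv2.resize(a,None,fx=4,fy=4,interpolation=cv2.INTER_CUBIC))
st=manip.read_state(); print(st['clock'],st['eef_pos'],st['eef_rot'],st['wrist_force'],st['moment'],st['finger_gap'])
E
```

```text
9.2 [583.89652368 308.92745864   4.87585982] [-3.14139135e+00 -8.88442228e-04  2.85495285e-01] [-1.44941579 -0.30540433  4.88265963] [ 0.04740941  0.25476606 -0.0228006 ] 49.6484379880926
```

View pics/g2.png

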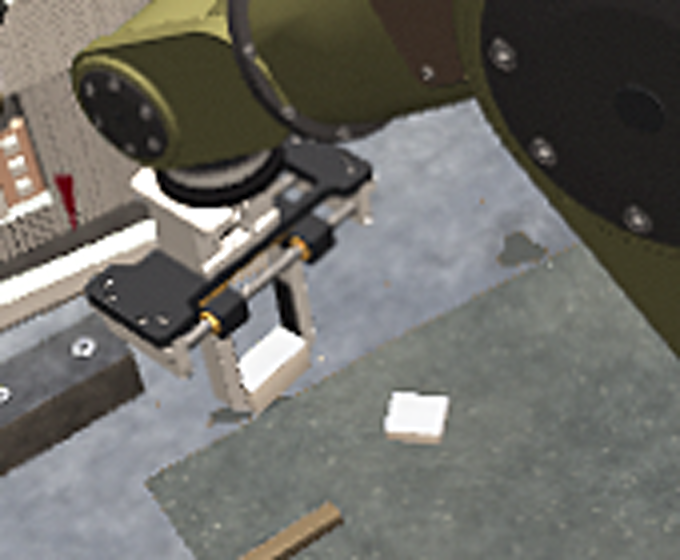

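Emit:
{"op": "jog_arm", "data": {
  "commands": [
    [0,0,0.02,0,0,0,0.4],
    [0,0,0.06,0,0,0,0.4],
    [0,0,0.11,0,0,0,0.4],
    [0.001,-0.02,0.15,0,0,-0.01,0.4],
    [0.004,-0.07,0.16,0,0,-0.04,0.4],
    [0.007,-0.13,0.16,0,0,-0.08,0.4],
    [0.011,-0.19,0.16,0,0,-0.12,0.4],
    [0.015,-0.25,0.16,0,0,-0.16,0.4],
    [0.018,-0.31,0.16,0,0,-0.2,0.4],
    [0.0213,-0.3725,0.16,0,0,-0.2325,0.4]
  ]
}}

```text
clock: 10.45
eef_pos: [604.6, -65.5, 165.3]
eef_rot: [3.142, -0.0, -0.204]
wrist_force: [1.1, 0.2, -2.7]
finger_gap: 49.4
```

Emit:
{"op": "jog_arm", "data": {
  "commands": [
    [0,0,-0.015,0,0,0,0.4],
    [0,0,-0.03,0,0,0,0.4],
    [0,0,-0.04,0,0,0,0.4],
    [0,0,-0.05,0,0,0,0.4],
    [0,0,-0.05,0,0,0,0.4],
    [0,0,-0.05,0,0,0,0.4],
    [0,0,-0.05,0,0,0,0.4],
    [0,0,-0.05,0,0,0,0.4],
    [0,0,-0.05,0,0,0,0.4],
    [0,0,-0.05,0,0,0,0.4]
  ]
}}

```text
clock: 11.7
eef_pos: [604.9, -63.7, 114.3]
eef_rot: [-3.142, 0.0, -0.201]
wrist_force: [0.9, 0.7, -1.9]
finger_gap: 49.9
```

```bash
python3 - <<'E'
from h import *
c=snap('scene','s5.png');c2=snap('top','t5.png')
a=c['pixels'][130:270,240:410]; cv2.imwrite('pics/g3.png',cv2.resize(a,None,fx=4,fy=4,interpolation=cv2.INTER_CUBIC))
a=c2['pixels'][120:220,290:410]; cv2.imwrite('pics/g4.png',cv2.resize(a,None,fx=5,fy=5,interpolation=cv2.INTER_CUBIC))
st=manip.read_state(); print(st['clock'],st['eef_pos'],st['eef_rot'],st['wrist_force'],st['moment'],st['finger_gap'])
E
```

```text
11.8 [604.92201911 -63.67423393 114.26009162] [-3.14158061e+00 -1.46152261e-05 -2.01407876e-01] [-0.56999222  0.05225855 -3.20185599] [ 0.01049588 -0.00261315  0.01381107] 49.76764331556537
```

View pics/g3.png

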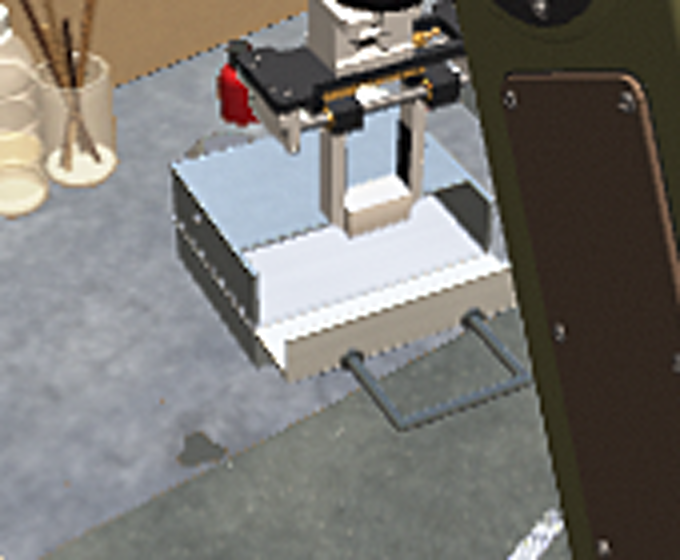

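View pics/g4.png

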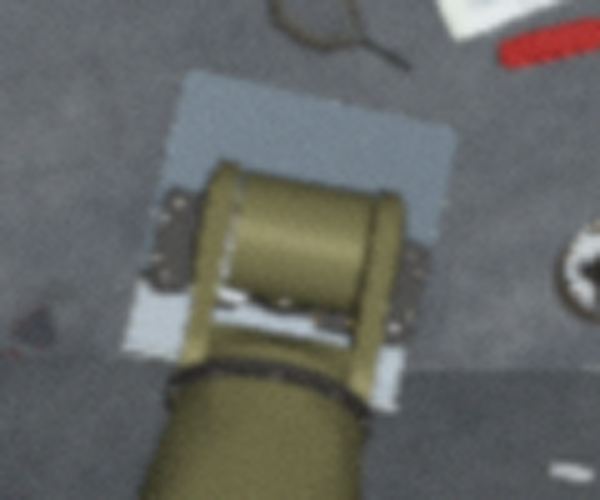

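```bash
python3 - <<'E'
from fit import *
s=ld('s5.png')
p=[597.1,-62.1,-.201]
L=[(31,100,100),(31,0,100),(0,100,50),(0,-95,50),(150,100,100)]
for l,u in zip(L,proj(s,store_pt(p,L))): print(l,((u-[240,130]+.5)*4).round(0))
D=[(-10,100,56),(34,100,56),(34,100,50),(34,-100,56),(-5,50,130),(-5,-50,130)]
for l,u in zip(D,proj(s,store_pt(p,door(1.571,D)))): print(l,((u-[240,130]+.5)*4).round(0))
E
```

```text
(31, 100, 100) [233. 250.]
(31, 0, 100) [356. 212.]
(0, 100, 50) [253. 328.]
(0, -95, 50) [484. 253.]
(150, 100, 100) [169. 164.]
(-10, 100, 56) [287. 386.]
(34, 100, 56) [286. 339.]
(34, 100, 50) [282. 334.]
(34, -100, 56) [532. 257.]
(-5, 50, 130) [400. 425.]
(-5, -50, 130) [525. 379.]
```

Emit:
{"op": "jog_arm", "data": {
  "commands": [
    [0,0,-0.015,0,0,0,0.4],
    [0,0,-0.03,0,0,0,0.4],
    [0,0,-0.042,0,0,0,0.4],
    [0,0,-0.05,0,0,0,0.4],
    [0,0,-0.056,0,0,0,0.4],
    [0,0,-0.057,0,0,0,0.4],
    [0,0,-0.057,0,0,0,0.4],
    [0,0,-0.057,0,0,0,0.4],
    [0,0,-0.057,0,0,0,0.4],
    [0,0,-0.057,0,0,0,0.4]
  ]
}}

```text
clock: 13.05
eef_pos: [605.0, -63.6, 57.4]
eef_rot: [-3.142, -0.0, -0.201]
wrist_force: [-0.3, 0.8, -2.9]
finger_gap: 49.7
```

Emit:
{"op": "jog_arm", "data": {
  "commands": [
    [0.002,-0.0004,0,0,0,0,0.4],
    [0.004,-0.0008,0,0,0,0,0.4],
    [0.006,-0.0012,0,0,0,0,0.4],
    [0.008,-0.0016,0,0,0,0,0.4],
    [0.0095,-0.0019,0,0,0,0,0.4],
    [0.0095,-0.0019,-0.001,0,0,0,0.4],
    [0.0095,-0.0019,-0.002,0,0,0,0.4],
    [0.0095,-0.0019,-0.002,0,0,0,0.4],
    [0.0095,-0.0019,-0.002,0,0,0,0.4],
    [0.0095,-0.0019,-0.002,0,0,0,0.4]
  ]
}}

```text
clock: 14.3
eef_pos: [614.4, -65.5, 55.3]
eef_rot: [-3.142, -0.0, -0.201]
wrist_force: [-0.4, -0.2, -4.0]
finger_gap: 49.6
```

```bash
python3 - <<'E'
from h import *
c=snap('scene','s6.png')
a=c['pixels'][130:270,240:410]; cv2.imwrite('pics/g5.png',cv2.resize(a,None,fx=4,fy=4,interpolation=cv2.INTER_CUBIC))
st=manip.read_state(); print(st['clock'],st['eef_pos'],st['eef_rot'],st['wrist_force'],st['moment'],st['finger_gap'])
E
```

```text
14.35 [614.42551781 -65.54283293  55.29132903] [-3.14157369e+00 -4.82558257e-05 -2.01431944e-01] [-0.86137566  0.09701348 -2.76695506] [ 0.05987132 -0.02214667 -0.00391139] 50.02087822600642
```

View pics/g5.png

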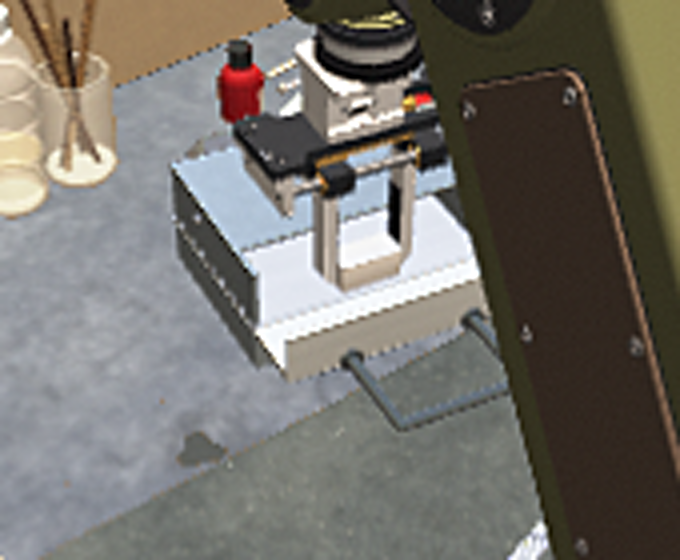

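Emit:
{"op": "jog_arm", "data": {
  "commands": [
    [0,0,-0.0005,0,0,0,0.4],
    [0,0,-0.001,0,0,0,0.54],
    [0,0,-0.001,0,0,0,0.6],
    [0,0,-0.001,0,0,0,0.65],
    [0,0,-0.001,0,0,0,0.65],
    [0,0,0.01,0,0,0,0.65],
    [0,0,0.03,0,0,0,0.65],
    [0,0,0.055,0,0,0,0.65],
    [-0.016,0.0032,0.055,0,0,0,0.3],
    [-0.0333,0.0068,0.055,0,0,0,0]
  ]
}}

```text
clock: 15.6
eef_pos: [581.2, -58.8, 112.1]
eef_rot: [-3.142, -0.002, -0.201]
wrist_force: [-0.6, 0.0, 0.3]
finger_gap: 44.2
```

```bash
python3 - <<'E'
from h import *
c=snap('scene','s7.png')
a=c['pixels'][130:270,240:410]; cv2.imwrite('pics/g6.png',cv2.resize(a,None,fx=4,fy=4,interpolation=cv2.INTER_CUBIC))
st=manip.read_state(); print(st['clock'],st['eef_pos'],st['eef_rot'],st['wrist_force'],st['moment'],st['finger_gap'])
E
```

```text
15.65 [579.61218174 -58.34528702 111.89064006] [-3.14152685e+00 -9.29591673e-04 -2.01281014e-01] [-0.99807973  0.20421836  0.57861187] [ 0.08047061  0.08301809 -0.0325463 ] 40.479409114272464
```

View pics/g6.png

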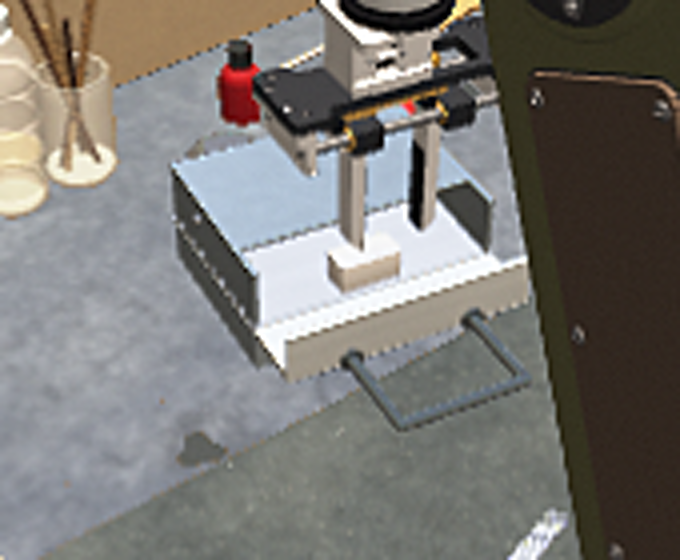

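Emit:
{"op": "jog_arm", "data": {
  "commands": [
    [0,0,0,0,0,0,0.22],
    [0,0,-0.02,0,0,0,0.22],
    [0,0,-0.04,0,0,0,0.22],
    [0,0,-0.051,0,0,0,0.22],
    [0.005,-0.001,-0.051,0,0,0,0.22],
    [0.011,-0.0022,-0.051,0,0,0,0.22],
    [0.017,-0.0035,-0.051,0,0,0,0.22],
    [0.023,-0.0047,-0.051,0,0,0,0.22],
    [0.029,-0.0059,-0.051,0,0,0,0.22],
    [0.034,-0.0069,-0.051,0,0,0,0.22]
  ]
}}

```text
clock: 16.9
eef_pos: [615.5, -65.7, 59.3]
eef_rot: [-3.142, -0.0, -0.201]
wrist_force: [-2.1, 1.3, 1.1]
finger_gap: 20.9
```

```bash
python3 - <<'E'
from h import *
c=snap('scene','s8.png')
a=c['pixels'][130:270,240:410]; cv2.imwrite('pics/g7.png',cv2.resize(a,None,fx=4,fy=4,interpolation=cv2.INTER_CUBIC))
st=manip.read_state(); print(st['clock'],st['eef_pos'],st['eef_rot'],st['wrist_force'],st['moment'],st['finger_gap'])
E
```

```text
16.95 [615.95408423 -65.83183473  59.2866518 ] [-3.14156839e+00 -5.05604320e-04 -2.01495754e-01] [0.39237125 0.59098159 0.46312116] [ 0.04454602 -0.01480235  0.02349939] 20.136468876470634
```

View pics/g7.png

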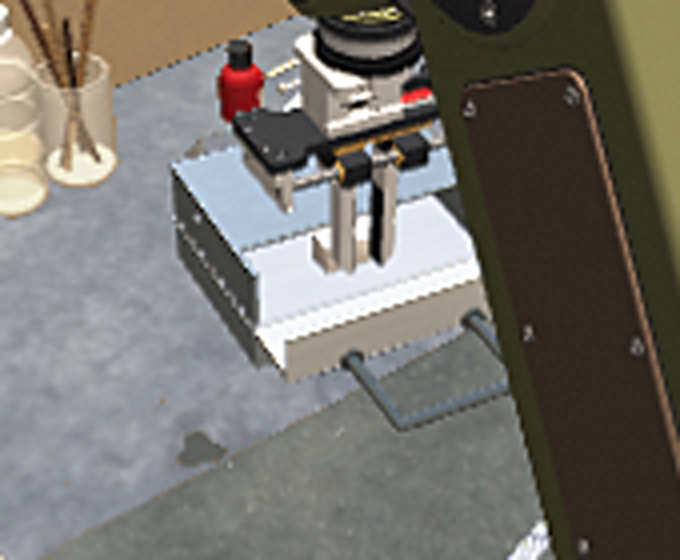

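Emit:
{"op": "jog_arm", "data": {
  "commands": [
    [-0.008,0.0016,0,0,0,0,0.22],
    [-0.015,0.003,0.03,0,0,0,0.22],
    [-0.02,0.004,0.08,0,0,0.05,0.4],
    [-0.04,0.008,0.1,0,0,0.13,0.7],
    [-0.06,0.012,0.1,0,0,0.21,0.7],
    [-0.08,0.016,0.1,0,0,0.29,0.7],
    [-0.1,0.02,0.1,0,0,0.37,0.7],
    [-0.12,0.024,0.1,0,0,0.45,0.7],
    [-0.14,0.028,0.1,0,0,0.53,0.7],
    [-0.1458,0.0295,0.1,0,0,0.61,0.7]
  ]
}}

```text
clock: 18.2
eef_pos: [468.0, -35.9, 159.3]
eef_rot: [3.141, -0.0, 1.082]
wrist_force: [-1.0, -0.9, 0.2]
finger_gap: 65.6
```

Emit:
{"op": "jog_arm", "data": {
  "commands": [
    [0,0,0,0,0,0.07,0.7],
    [0,0,0,0,0,0.14,0.7],
    [0,0,-0.02,0,0,0.14,0.7],
    [0,0,-0.02,0,0,0.14,0.7],
    [0,0,-0.02,0,0,0.14,0.7],
    [0,0,-0.02,0,0,0.14,0.7],
    [0,0,-0.02,0,0,0.14,0.7],
    [0,0,-0.02,0,0,0.14,0.7],
    [0,0,-0.02,0,0,0.14,0.7],
    [0,0,-0.02,0,0,0.14,0.7]
  ]
}}

```text
clock: 19.45
eef_pos: [469.3, -36.2, 139.2]
eef_rot: [-3.142, 0.0, 1.369]
wrist_force: [0.1, -0.3, -0.3]
finger_gap: 65.9
```

```bash
python3 - <<'E'
from fit import *
c=snap('scene','s9.png')
a=c['pixels'][130:270,240:410]; cv2.imwrite('pics/g8.png',cv2.resize(a,None,fx=4,fy=4,interpolation=cv2.INTER_CUBIC))
st=manip.read_state(); print(st['clock'],st['eef_pos'],st['eef_rot'],st['wrist_force'],st['moment'],st['finger_gap'])
p=[597.1,-62.1,-.201]
for cx in(17.5,39.5):
  L=[(cx-12.5,25,50),(cx-12.5,-25,50),(cx-12.5,25,75),(cx-12.5,-25,75),(cx+12.5,25,75)]
  print(cx,((proj(c,store_pt(p,L))-[240,130]+.5)*4).round(0).tolist())
E
```

```text
19.5 [469.33032609 -36.1469546  139.24803275] [ 3.14159193e+00 -1.39620222e-05  1.36939051e+00] [ 0.29664982 -0.93626295  0.16908631] [-0.02738034 -0.0458039  -0.04671832] 66.14282918358904
17.5 [[342.0, 294.0], [401.0, 275.0], [342.0, 268.0], [402.0, 249.0], [327.0, 249.0]]
39.5 [[328.0, 277.0], [387.0, 259.0], [328.0, 251.0], [388.0, 233.0], [313.0, 233.0]]
```

View pics/g8.png

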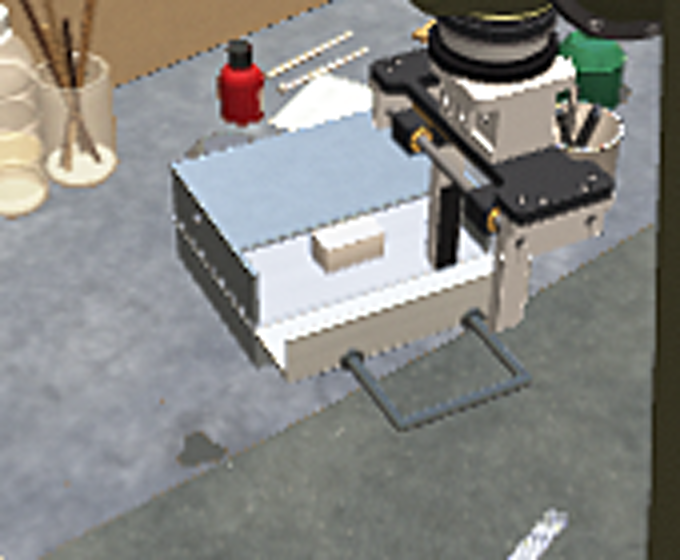

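Emit:
{"op": "jog_arm", "data": {
  "commands": [
    [0,0,-0.03,0,0,0,0.7],
    [0,0,-0.06,0,0,0,0.7],
    [0,0,-0.09,0,0,0,0.6],
    [0,0,-0.107,0,0,0,0.5],
    [0,0,-0.113,0,0,0,0.3],
    [0,0,-0.113,0,0,0,0.2],
    [0,0,-0.113,0,0,0,0],
    [0,0,-0.113,0,0,0,0],
    [0,0,-0.113,0,0,0,0],
    [0,0,-0.113,0,0,0,0]
  ],
  "grip_force": 25
}}

```text
clock: 20.75
eef_pos: [468.4, -35.9, 26.6]
eef_rot: [-3.139, 0.0, 1.369]
wrist_force: [-8.7, 1.7, 8.9]
finger_gap: 9.1
```

```bash
python3 - <<'E'
import numpy as np
g=lambda a:np.array([-5*np.cos(a)-130*np.sin(a),50+130*np.cos(a)-5*np.sin(a)])
for a0,l in((1.571,[1.5,1.4,1.3,1.2,1.1,1,.9,.8,.7,.6]),(.6,[.5,.4,.3,.22,.15,.09,.04,0,-.02,-.03])):
  for a in l:
    d=(g(a)-g(a0))/1000; print(a,[round(float(x),4) for x in (d[0]*.9799,-d[0]*.1996,d[1])])
E
```

```text
1.5 [-0.0, 0.0, 0.0092]
1.4 [0.001, -0.0002, 0.0222]
1.3 [0.0033, -0.0007, 0.035]
1.2 [0.0069, -0.0014, 0.0475]
1.1 [0.0116, -0.0024, 0.0595]
1 [0.0175, -0.0036, 0.0711]
0.9 [0.0246, -0.005, 0.0819]
0.8 [0.0326, -0.0066, 0.092]
0.7 [0.0416, -0.0085, 0.1012]
0.6 [0.0514, -0.0105, 0.1095]
0.5 [0.0106, -0.0022, 0.0072]
0.4 [0.0219, -0.0045, 0.0133]
0.3 [0.0336, -0.0069, 0.0182]
0.22 [0.0434, -0.0088, 0.0213]
0.15 [0.0521, -0.0106, 0.0233]
0.09 [0.0596, -0.0121, 0.0246]
0.04 [0.066, -0.0134, 0.0252]
0 [0.0711, -0.0145, 0.0255]
-0.02 [0.0736, -0.015, 0.0256]
-0.03 [0.0749, -0.0153, 0.0256]
```

Emit:
{"op": "jog_arm", "data": {
  "commands": [
    [0,0,0.0092,0,0,0,0],
    [0.001,-0.0002,0.0222,0,0,0,0],
    [0.0033,-0.0007,0.035,0,0,0,0],
    [0.0069,-0.0014,0.0475,0,0,0,0],
    [0.0116,-0.0024,0.0595,0,0,0,0],
    [0.0175,-0.0036,0.0711,0,0,0,0],
    [0.0246,-0.005,0.0819,0,0,0,0],
    [0.0326,-0.0066,0.092,0,0,0,0],
    [0.0416,-0.0085,0.1012,0,0,0,0],
    [0.0514,-0.0105,0.1095,0,0,0,0]
  ]
}}

```text
clock: 22.0
eef_pos: [519.4, -46.4, 138.4]
eef_rot: [-3.139, 0.0, 1.37]
wrist_force: [-16.2, 1.8, 17.9]
finger_gap: 9.1
```

Emit:
{"op": "jog_arm", "data": {
  "commands": [
    [0.0095,-0.0019,0.0092,0,0,0,0],
    [0.0209,-0.0043,0.0153,0,0,0,0],
    [0.0326,-0.0067,0.0202,0,0,0,0],
    [0.0424,-0.0086,0.0233,0,0,0,0],
    [0.0511,-0.0104,0.0253,0,0,0,0],
    [0.0586,-0.0119,0.0266,0,0,0,0],
    [0.065,-0.0132,0.0272,0,0,0,0],
    [0.0675,-0.0138,0.0274,0,0,0,0],
    [0.0685,-0.014,0.0275,0,0,0,0],
    [0.0685,-0.014,0.0275,0,0,0,0]
  ]
}}

```text
clock: 23.25
eef_pos: [589.4, -60.9, 163.2]
eef_rot: [3.141, 0.0, 1.369]
wrist_force: [-1.9, -4.5, 2.8]
finger_gap: 9.1
```

```bash
python3 - <<'E'
from fit import *
c=snap('scene','s10.png')
a=c['pixels'][130:270,240:410]; cv2.imwrite('pics/g9.png',cv2.resize(a,None,fx=4,fy=4,interpolation=cv2.INTER_CUBIC))
st=manip.read_state(); print(st['clock'],st['eef_pos'],st['eef_rot'],st['wrist_force'],st['moment'],st['finger_gap'])
E
```

```text
23.3 [589.36335979 -60.80568868 163.23485111] [3.14103344e+00 1.92907913e-04 1.36929523e+00] [-0.92978112 -5.20341995  2.80054784] [-0.91837962  0.1900904  -0.00879818] 9.424648514421493
```

View pics/g9.png

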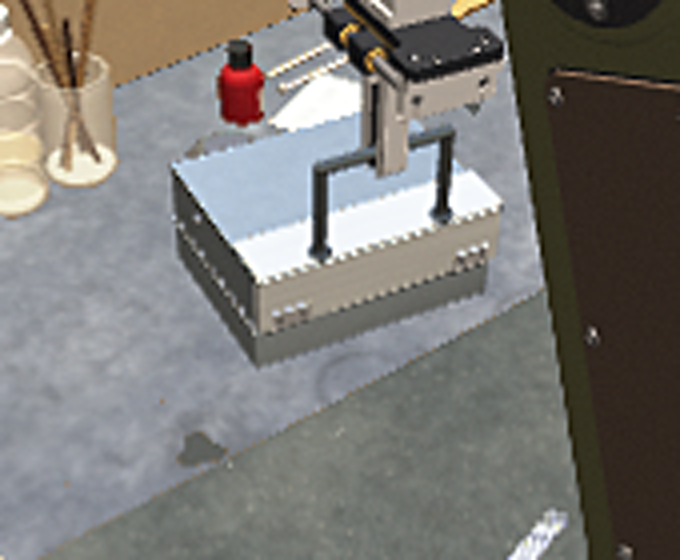

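Emit:
{"op": "jog_arm", "data": {
  "commands": [
    [0.001,-0.0002,0,0,0,0,0],
    [0.002,-0.0004,0,0,0,0,0],
    [0.003,-0.0006,0,0,0,0,0],
    [0.004,-0.0008,0,0,0,0,0],
    [0.004,-0.0008,0,0,0,0,0],
    [0.004,-0.0008,0,0,0,0,0],
    [0.004,-0.0008,0,0,0,0,0],
    [0.004,-0.0008,0,0,0,0,0],
    [0.004,-0.0008,0,0,0,0,0],
    [0.004,-0.0008,0,0,0,0,0]
  ]
}}

```text
clock: 24.55
eef_pos: [591.0, -61.2, 163.2]
eef_rot: [-3.136, 0.001, 1.369]
wrist_force: [-22.5, -1.8, 13.0]
finger_gap: 8.8
```

Emit:
{"op": "jog_arm", "data": {
  "commands": [
    [0.004,-0.0008,0,0,0,0,0],
    [0,0,0,0,0,0,0.15],
    [0,0,0,0,0,0,0.3],
    [0,0,0,0,0,0,0.45],
    [0,0,0,0,0,0,0.5],
    [0,0,0,0,0,0,0.5],
    [0,0,0.03,0,0,0,0.5],
    [0,0,0.07,0,0,0,0.5],
    [0,0,0.1,0,0,0,0.5],
    [-0.04,0,0.1,0,0,0,0.5]
  ]
}}

```text
clock: 25.8
eef_pos: [554.4, -61.6, 265.0]
eef_rot: [3.138, -0.0, 1.37]
wrist_force: [-0.1, -0.4, -0.3]
finger_gap: 46.8
```

Emit:
{"op": "jog_arm", "data": {
  "commands": [
    [-0.03,-0.05,0,0,0,0,0.5],
    [-0.06,-0.1,0,0,0,0,0.5],
    [-0.09,-0.15,0,0,0,0,0.5],
    [-0.12,-0.2,0,0,0,0,0.5],
    [-0.15,-0.25,0,0,0,0,0.5],
    [-0.18,-0.3,0,0,0,0,0.5],
    [-0.2,-0.35,0,0,0,0,0.5],
    [-0.2,-0.38,0,0,0,0,0.5],
    [-0.2,-0.38,0,0,0,0,0.5],
    [-0.2,-0.38,0,0,0,0,0.5]
  ]
}}

```text
clock: 27.05
eef_pos: [353.4, -440.8, 263.2]
eef_rot: [-3.142, -0.0, 1.37]
wrist_force: [-0.4, -0.2, 0.7]
finger_gap: 47.1
```

```bash
python3 - <<'E'
from fit import *
c=snap('scene','s11.png'); d=snap('top','t11.png')
a=c['pixels'][130:290,230:410]; cv2.imwrite('pics/h1.png',cv2.resize(a,None,fx=4,fy=3.7,interpolation=cv2.INTER_CUBIC))
a=c['pixels'][150:340,190:420]; cv2.imwrite('pics/h1.png',cv2.resize(a,None,fx=3.1,fy=3.1,interpolation=cv2.INTER_CUBIC))
a=d['pixels'][120:240,210:440]; cv2.imwrite('pics/h2.png',cv2.resize(a,None,fx=3.4,fy=3.4,interpolation=cv2.INTER_CUBIC))
st=manip.read_state(); print(st['clock'],st['eef_pos'],st['eef_rot'],st['wrist_force'],st['finger_gap'])
p=[597.1,-62.1,-.201]
for a in(0,.04,.083):
  D=[(-10,100,56),(-10,-100,56),(-5,50,135),(-5,-50,135)]
  print(a,((proj(c,store_pt(p,door(a,D)))-[190,150]+.5)*3.1).round(0).tolist(),((proj(d,store_pt(p,door(a,D)))-[210,120]+.5)*3.4).round(0).tolist())
E
```

```text
27.15 [ 353.61243644 -440.58320442  263.50772696] [3.14135918e+00 1.16637579e-04 1.37040842e+00] [-0.37758833 -0.45331891 -0.23317754] 46.50355444082222
0 [[354.0, 152.0], [544.0, 92.0], [401.0, 63.0], [500.0, 34.0]] [[366.0, 194.0], [554.0, 236.0], [415.0, 192.0], [513.0, 214.0]]
0.04 [[355.0, 154.0], [545.0, 94.0], [404.0, 67.0], [503.0, 38.0]] [[365.0, 196.0], [553.0, 238.0], [413.0, 197.0], [512.0, 219.0]]
0.083 [[356.0, 156.0], [546.0, 96.0], [407.0, 71.0], [506.0, 41.0]] [[365.0, 198.0], [553.0, 241.0], [412.0, 203.0], [511.0, 225.0]]
```

View pics/h1.png

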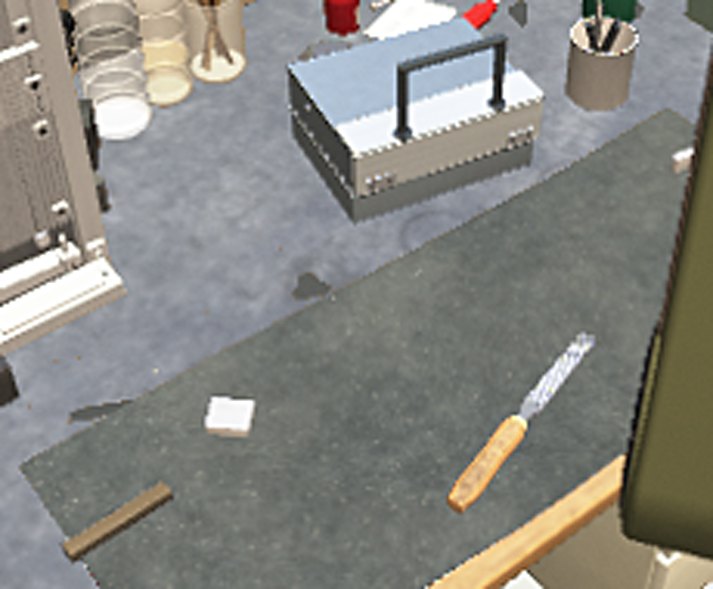

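View pics/h2.png

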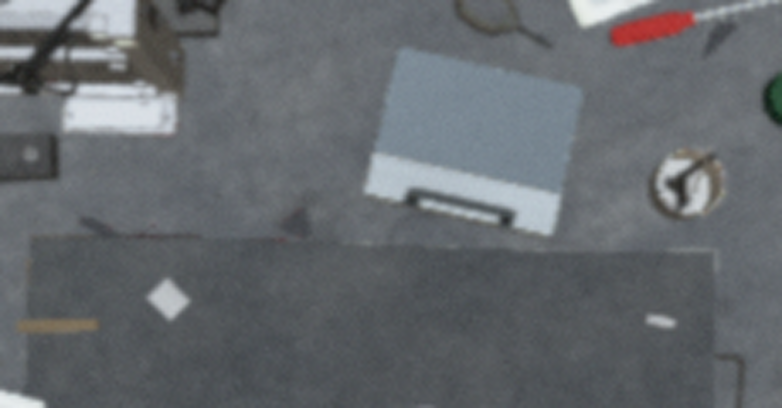

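```bash
python3 - <<'E'
from fit import *
from scipy.optimize import minimize
def shift(f0,f1,box):
    u0,v0,u1,v1=box
    A=cv2.cvtColor(ld(f0)['pixels'],cv2.COLOR_BGR2GRAY).astype(np.float32);B=cv2.cvtColor(ld(f1)['pixels'],cv2.COLOR_BGR2GRAY).astype(np.float32)
    k=6; A=cv2.resize(A,None,fx=k,fy=k,interpolation=cv2.INTER_CUBIC);B=cv2.resize(B,None,fx=k,fy=k,interpolation=cv2.INTER_CUBIC)
    T=A[v0*k:v1*k,u0*k:u1*k]; m=30; S=B[v0*k-m:v1*k+m,u0*k-m:u1*k+m]
    r=cv2.matchTemplate(S,T,cv2.TM_CCOEFF_NORMED); _,v,_,l=cv2.minMaxLoc(r); return ((np.array(l)-m)/k).round(2),round(v,3)
print('bar scene',shift('scene0.png','s11.png',(317,160,357,180)))
print('bar top',shift('top0.png','t11.png',(328,176,364,189)))
print('box rear scene',shift('scene0.png','s11.png',(280,165,303,195)))
print('flange front edge scene',shift('scene0.png','s11.png',(303,180,368,215)))
for n,b0,b1,r in(('b1',0,0,(252,200,268,217)),('b3',0,0,(396,208,412,220)),('oil',0,0,(214,210,242,222)),('hex',0,0,(418,220,434,250)),('cup',0,0,(398,160,426,190)),):
    print(n,shift('top0.png','t11.png',r))
p=[597.1-1.3,-62.1+.3,-.201]
for f,n in(('s11.png','s'),('t11.png','t')):
    c=ld(f)
    q=lambda a:proj(c,store_pt(p,door(a,[-5,0,135])))[0]
    print([ (q(0)-q(a)).round(2) for a in(.03,.05,.083)])
E
```

```text
bar scene (array([-1.  , -1.33]), 0.948)
bar top (array([ 0.33, -1.83]), 0.918)
box rear scene (array([0., 0.]), 0.997)
flange front edge scene (array([-0.5 , -0.33]), 0.94)
b1 (array([0., 0.]), 0.999)
b3 (array([0., 0.]), 0.997)
oil (array([0., 0.]), 0.983)
hex (array([0., 0.]), 0.981)
cup (array([0., 0.]), 0.998)
[array([-0.7 , -0.82]), array([-1.17, -1.38]), array([-1.95, -2.35])]
[array([ 0.27, -1.17]), array([ 0.45, -1.96]), array([ 0.74, -3.25])]
```

Emit:
{"op": "jog_arm", "data": {
  "commands": [
    [0.02,0.045,0,0,0,0,0],
    [0.04,0.09,0,0,0,0,0],
    [0.06,0.135,0,0,0,0,0],
    [0.08,0.18,0,0,0,0,0],
    [0.1,0.225,0,0,0,0,0],
    [0.12,0.27,0,0,0,0,0],
    [0.145,0.315,0,0,0,0,0],
    [0.165,0.355,0,0,0,0,0],
    [0.184,0.39,0,0,0,0,0],
    [0.184,0.39,0,0,0,0,0]
  ],
  "grip_force": 20
}}

```text
clock: 28.4
eef_pos: [537.6, -48.8, 263.3]
eef_rot: [3.141, -0.0, 1.373]
wrist_force: [-0.7, -0.3, -0.4]
finger_gap: 0.8
```

Emit:
{"op": "jog_arm", "data": {
  "commands": [
    [0,0,-0.03,0,0,0,0],
    [0,0,-0.06,0,0,0,0],
    [0,0,-0.09,0,0,0,0],
    [0,0,-0.097,0,0,0,0],
    [0.006,-0.0012,-0.097,0,0,0,0],
    [0.012,-0.0024,-0.097,0,0,0,0],
    [0.018,-0.0037,-0.097,0,0,0,0],
    [0.024,-0.0049,-0.097,0,0,0,0],
    [0.028,-0.0057,-0.097,0,0,0,0],
    [0.028,-0.0057,-0.097,0,0,0,0]
  ]
}}

```text
clock: 29.65
eef_pos: [565.4, -57.2, 166.1]
eef_rot: [-3.141, 0.0, 1.369]
wrist_force: [-0.2, -0.6, 1.4]
finger_gap: 0.7
```

```bash
python3 - <<'E'
from fit import *
c=snap('scene','s12.png')
a=c['pixels'][130:290,230:410]; cv2.imwrite('pics/h3.png',cv2.resize(a,None,fx=4,fy=3.7,interpolation=cv2.INTER_CUBIC))
st=manip.read_state(); print(st['clock'],st['eef_pos'],st['eef_rot'],st['wrist_force'],st['finger_gap'])
E
```

```text
29.7 [565.20009357 -57.13021857 166.13979924] [-3.14130225e+00 -2.73791846e-05  1.36936453e+00] [-0.15819821  0.1209388  -0.65221922] 0.29287619432908646
```

View pics/h3.png

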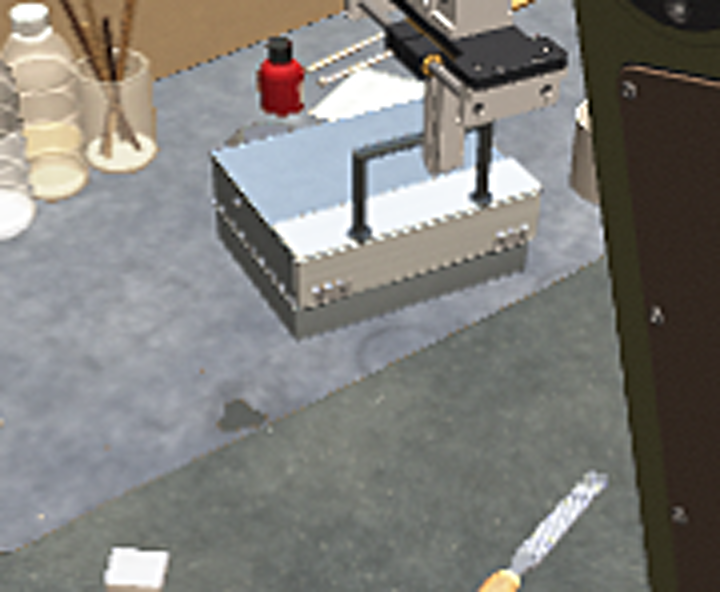

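Now a gentle confirming push, 1 mm per row.

Emit:
{"op": "jog_arm", "data": {
  "commands": [
    [0.001,-0.0002,0,0,0,0,0],
    [0.002,-0.0004,0,0,0,0,0],
    [0.003,-0.0006,0,0,0,0,0],
    [0.004,-0.0008,0,0,0,0,0],
    [0.005,-0.001,0,0,0,0,0],
    [0.006,-0.0012,0,0,0,0,0],
    [0.007,-0.0014,0,0,0,0,0],
    [0.007,-0.0014,0,0,0,0,0],
    [0.007,-0.0014,0,0,0,0,0],
    [0.007,-0.0014,0,0,0,0,0]
  ]
}}

```text
clock: 30.95
eef_pos: [572.2, -58.6, 166.3]
eef_rot: [3.142, 0.0, 1.369]
wrist_force: [0.1, 0.3, 0.3]
finger_gap: 0.8
```

Emit:
{"op": "jog_arm", "data": {
  "commands": [
    [0.001,-0.0002,0,0,0,0,0],
    [0.002,-0.0004,0,0,0,0,0],
    [0.003,-0.0006,0,0,0,0,0],
    [0.004,-0.0008,0,0,0,0,0],
    [0.004,-0.0008,0,0,0,0,0],
    [0.004,-0.0008,0,0,0,0,0],
    [0.004,-0.0008,0,0,0,0,0],
    [0.004,-0.0008,0,0,0,0,0],
    [0.004,-0.0008,0,0,0,0,0],
    [0.004,-0.0008,0,0,0,0,0]
  ]
}}

```text
clock: 32.2
eef_pos: [574.0, -58.9, 166.2]
eef_rot: [-3.135, 0.0, 1.37]
wrist_force: [-21.9, 3.3, 11.0]
finger_gap: 0.2
```

Emit:
{"op": "jog_arm", "data": {
  "commands": [
    [-0.004,0.0008,0,0,0,0,0],
    [-0.01,0.002,0,0,0,0,0],
    [-0.03,0.006,0,0,0,0,0],
    [-0.05,0.01,0.02,0,0,0,0],
    [-0.07,0.01,0.06,0,0,0,0],
    [-0.09,-0.03,0.1,0,0,0,0],
    [-0.11,-0.08,0.1,0,0,0,0],
    [-0.13,-0.13,0.1,0,0,0,0],
    [-0.15,-0.18,0.1,0,0,0,0],
    [-0.17,-0.23,0.1,0,0,0,0]
  ]
}}

```text
clock: 33.45
eef_pos: [405.3, -290.8, 266.4]
eef_rot: [3.141, 0.0, 1.369]
wrist_force: [-0.3, -0.2, 0.2]
finger_gap: 0.1
```

Emit:
{"op": "jog_arm", "data": {
  "commands": [
    [-0.02,-0.05,0,0,0,0,0],
    [-0.04,-0.1,0,0,0,0,0],
    [-0.05,-0.15,0,0,0,0,0],
    [-0.05,-0.15,0,0,0,0,0],
    [-0.05,-0.15,0,0,0,0,0],
    [-0.05,-0.15,0,0,0,0,0],
    [-0.05,-0.15,0,0,0,0,0],
    [-0.05,-0.15,0,0,0,0,0],
    [-0.05,-0.15,0,0,0,0,0],
    [-0.05,-0.15,0,0,0,0,0]
  ]
}}

```text
clock: 34.7
eef_pos: [356.2, -439.3, 266.3]
eef_rot: [-3.142, -0.0, 1.369]
wrist_force: [-0.3, -0.7, 0.0]
finger_gap: 0.4
```

```bash
python3 - <<'E'
from fit import *
c=snap('scene','s13.png'); d=snap('top','t13.png')
def sh(f0,f1,b,k=6,m=18):
    u0,v0,u1,v1=b; A,B=[cv2.resize(cv2.cvtColor(ld(f)['pixels'],6).astype(np.float32),None,fx=k,fy=k,interpolation=2) for f in(f0,f1)]
    r=cv2.matchTemplate(B[v0*k-m:v1*k+m,u0*k-m:u1*k+m],A[v0*k:v1*k,u0*k:u1*k],cv2.TM_CCOEFF_NORMED);_,v,_,l=cv2.minMaxLoc(r);return (np.array(l)-m)/k,v
print(sh('s11.png','s13.png',(317,160,357,180)),sh('t11.png','t13.png',(328,176,364,189)))
a=c['pixels'][150:230,270:380]; cv2.imwrite('pics/h4.png',cv2.resize(a,None,fx=7,fy=7,interpolation=cv2.INTER_CUBIC))
st=manip.read_state(); print(st['clock'],st['eef_pos'],st['qd'].round(3))
E
```

```text
(array([0., 0.]), 0.999839723110199) (array([0., 0.]), 0.9989836812019348)
34.8 [ 356.2351506  -439.35576077  266.21840946] [-0.     0.    -0.001 -0.001  0.002  0.   ]
```

View pics/h4.png

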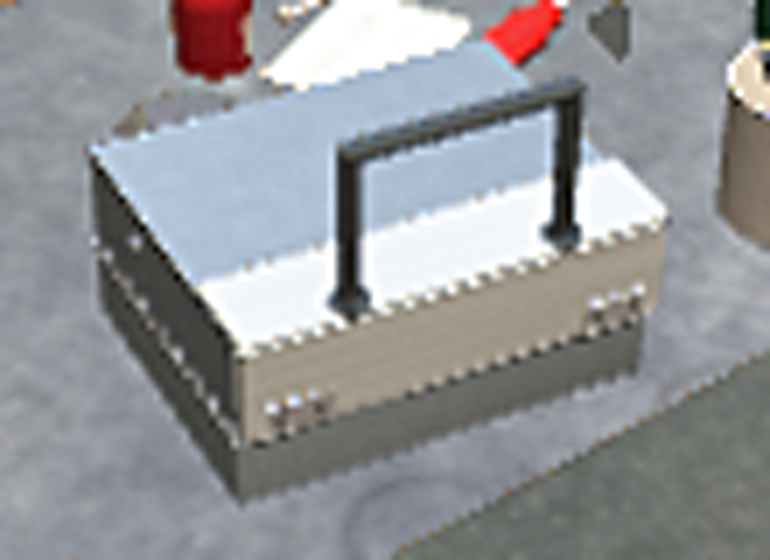

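Door unchanged by the confirming push, so it sits against its stop.

```bash
python3 -c "
from cell import manip; print(manip.sign_off())"
```

```text
the job is handed in; nothing more can be done
None
```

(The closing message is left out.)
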